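# Unclip the console cover and press the reset

### The arm

A 7-joint arm with a two-finger parallel gripper is mounted at the origin on the work surface. World frame = base frame: x ahead of the robot, y to its left, z up, the work surface at z = 0. Lengths are in m, angles in rad, forces in N, time in s.
With the tool pointing down it reaches from about 0.35 to 0.9 m from the base axis. Payload 7.2 kg.
Tool frame: the origin (TCP) lies midway between the tips of the shut fingers; the grasp point (between the pads) lies 19 mm behind it; z points along the fingers, y is the line along which they close (so a half turn about z gives the same grasp; the last joint's range is limited). The gripper opens to 85 mm and grips with 20 to 120 N. Pads are 22 mm wide; open, the fingers measure 114 mm over their backs; the gripper's body (76 mm by 85 mm) begins 54 mm behind the grasp point. The pads swing forward as they close: fully open they stand 13 mm farther back than shut.
Start: joints at [-1.412, 0.411, -0.013, 1.596, 0.006, 1.134, -0.082], TCP at [0.141, 0.609, 0.231] pointing down, gripper open.
Joint ranges: [-2.95, 2.95], [-0.29, 1.99], [-1.47, 1.44], [0.14, 2.54], [-1.03, 4.17], [0.13, 1.85], [-2.86, 2.86]. Speed limits (rad/s): [2.39, 2.39, 3.01, 3.01, 3.14, 3.14, 3.14].

### API

Orientations are given as a unit quaternion [w, x, y, z].
In Python, from station import * gives the robot as it stands.
- The arm moves only by the tool servo_tool, never from a script. Its argument "plan" is a list of rows, each a list of 7 numbers: the closure, from 0 (fully open) to 1 (shut), then the shift along the tool's x, y, z each as a share of 30 cm, from -1 to 1, then the turn, a rotation vector about the tool's x, y, z each as a share of 0.5 rad, from -1 to 1. In form: [[jaw, x, y, z, ax, ay, az], ...]. A call has exactly 10 rows; each row is the pose to reach, as a shift and turn from the pose commanded when the call began, along the tool's axes at that moment; what a row does not reach only later rows make up. A row lasts 1/8 s, in which the tool goes at most 62.5 mm and 10.7 degrees, less where a joint would pass 70% of its speed; a pose out of reach is approached as far as the arm can. A call with a number of a shift or a turn outside -1 to 1 is refused whole. A call with a gripper value outside its range is refused whole. The fingers move at their own pace and stop on an object; "force" is the grip in N (left out, the last holds). Time passes only in rows, so rows that repeat a pose let the fingers close, or fill a call up. It gives the time, the measured TCP pose, the force, the opening and the grip force at its end, in the units of the state.
- sense(): the state, without advancing time (a new reading comes with each control period).
- camera(name): name is "side" or "top" or "wrist"; returns the picture (420x560x3 uint8, red, green, blue); there is no depth.
- get_calibration(name): a dict with "intrinsics" (3x3 intrinsics, pixels), "k1" (the pictures are not rectified: a ray, as slopes to the right and down, at radius r is drawn at 1 + k1 r^2 times it, then the intrinsics apply), "rvec" (rotation vector, rad) and "tvec" (3), from world to camera coordinates, as OpenCV has them; the wrist camera has in their place "tool_from_camera" (4x4, takes a point from camera to tool coordinates, whose origin is the TCP and whose axes are the flange's). Camera axes: x right, y down, z forward; pixel columns grow to the right and rows downward; lengths in m; the calibration is good to about 2 mm. A picture is of the moment at which its call begins: read the wrist's pose just before it. get_calibration takes no time and is no camera call.
- sign_off(): hands the job in; it is judged then, once.
Trained networks look in the newest picture that a camera, given by its name, has taken for a name from the list of things; names that differ only in an ending like _2 or _b are one class to them, and where a whole thing is asked for, a point or a joint stands for the part that bears it (a point fixed in the world has none). Each returns a list of dicts, best first, with "p" (0 to 1); they miss things now and then, are a little off and sometimes report something else, mostly with a low value. They report only what shows in the picture. A call takes as long as a camera call. They do not tell look-alikes from the thing itself.
- recognise(camera, target): "point" ([column, row] in pixels, amid what is visible of it).
- regions_of(camera, target): "region" (420x560 bool, what is visible of it) and "point" ([column, row] in pixels, amid what is visible of it).
- pinpoint(camera, target): "point" ([column, row] in pixels: a listed point, or the origin of a listed thing).
The state is a dict: "clock": time; "qpos": joint angles; "qvel": joint speeds; "effort": joint torques, N m; "eef_pos": TCP position; "tcp_rot": TCP orientation; "wrist_force": force on the tool from outside, world axes, zero at the start; "torque": the same for the moment, N m; "grip_width": opening from 0.0 (shut) to 1.0 (fully open); "grip_force": force on a finger pad.
Only numpy, scipy, OpenCV 4.12 (cv2) and the standard library are available. Lean on these libraries where they do the work, as an engineer would, in place of code of your own. Each camera call takes 0.05 s, during which the arm holds its last target. There are 200 camera calls.

### The job

The grinder's control console has tripped. Squeeze the two snap tabs of the cover on its sloping face inward and lift the cover off, set it down upright (open side down) in the middle of the rubber mat before letting go, then press the reset button that was under the cover all the way in and let it come back. Leave the cutter box, the oil bottle and the steel gauge disc where they are.

Things in the scene. Friction and masses are not known exactly. Their poses are not given: they have to be found in the camera images.
- console: Fixed white control console. Origin under its middle on the table, z up, front to -x. Its 200 mm wide face slopes up 30 degrees towards +x; face centre 77 mm above the origin; it runs 85 mm downhill, 75 mm uphill of that. There a 130 mm tall display hood stands square to the face, leaning over it: a gripper pointing straight down at the cover hits it, one square to the face does not.
- bay: Fixed bay on the console. Origin: the face's centre, on its surface; z the face's outward normal (30 degrees off vertical), x uphill, y level across the face. A 71 x 78 mm dark steel rim up to 12.5 mm high surrounds the cover's foot; its y sides have catches over the tabs' hooks. In the middle, under the cover, is the reset button.
- cover_mid (a point): Loose grey plastic cover, about 90 g, seated in the bay: cap open below, 60 (x) x 52 (y) x 53 mm high. This point: its centre, 27 mm above its lower edge; axes as the bay's while seated, z to its top. x sides: plain walls; y sides: snap tabs hinged at the top. Both tabs pressed, it lifts straight out along the bay's z, free of the rim after 13 mm. A grip of 30 N on both pads frees and holds it.
- pad_left (a point): Middle of the outer face of the ribbed push pad, 30 (x) x 14 mm (z), of the springy snap tab on the cover's +y side, 31 mm from cover_mid (62 mm over both pads). Pressed in 3 mm (about 5 N) its hook clears the catch, it stops at 5 mm (about 7 N; 52 mm over both). Both tabs must be in to lift. Fingertips 16 mm above the face clear the rim.
- pad_right (a point): Middle of the outer face of the ribbed push pad, 30 (x) x 14 mm (z), of the springy snap tab on the cover's -y side, 31 mm from cover_mid (62 mm over both pads). Pressed in 3 mm (about 5 N) its hook clears the catch, it stops at 5 mm (about 7 N; 52 mm over both). Both tabs must be in to lift. Fingertips 16 mm above the face clear the rim.
- mat_top (a point): Centre of the top of the fixed black rubber mat, 150 (x) x 140 (y) x 4 mm, flat on the table, clear above.
- reset_button (a joint): Push-in travel of the reset button in m: 0 out, 0.006 fully in; a spring returns it, about 5 N at the end.
- button_top (a point): Centre of the top of the reset button, a grey 18 mm disc, 22 mm above the bay's origin when out; it moves in along the bay's -z.
- cutter_box: Bystander: loose box 110 x 75 x 44 mm, blue with a clear lid and small steel cutters; origin under its centre.
- oil_mid (a point): Bystander: centre of a loose white oil bottle 38 mm across, 95 mm tall, standing.
- gauge_block_center (a point): Bystander: centre of a loose steel gauge disc 44 mm across, 30 mm high.
Things that resemble listed ones, but are neither listed nor needed, are in the scene too. Of the things like the part that bears cover_mid, leave any that is blue; of the rest the larger one is meant.

How it is judged:
On the way, in this order (a step that is already met when the one before it is completed fails the run):
1. the cover is lifted off the bay, clear of the rim (z of cover_mid in the frame of bay above 0.06 m), for 0.1 s.
2. the cover stands upright on the mat while still held (horizontal distance between cover_mid and mat_top below 0.04 m and z of cover_mid in the frame of mat_top below 0.034 m and angle between cover_mid's own z axis and vertical below 0.15 rad and contact force between the fingers and cover above 0.5 N), for 0.05 s.
3. the reset button is pressed all the way in (value of joint reset_button above 0.005 m), for 0.05 s.
At the end, for the whole second after the job is handed in: The cover stands upright, open side down, at rest on the mat, its centre within 40 mm of the mat's centre (tilt under 0.08 rad); the reset button has come back out (within 1.5 mm); the cutter box, oil bottle and gauge disc have not moved more than 25 mm nor tipped (horizontal distance between cover_mid and mat_top below 0.04 m and z of cover_mid in the frame of mat_top below 0.031 m and angle between cover_mid's own z axis and vertical below 0.08 rad and linear speed of cover below 0.02 m/s and value of joint reset_button below 0.0015 m); the robot touches nothing.
It fails at once if the cutter box is moved by more than 25 mm (distance of cutter_box from where it was at the start of the episode above 0.025 m).
It fails at once if the oil bottle is moved by more than 25 mm or tipped (distance of oil_mid from where it was at the start of the episode above 0.025 m or angle between oil_mid's own z axis and vertical above 0.5 rad).
It fails at once if the gauge disc is moved by more than 25 mm (distance of gauge_block_center from where it was at the start of the episode above 0.025 m).
It also fails if it takes over 45 s, if anything falls off the work surface, if the arm or the gripper's body presses on something with over 40 N, if the wrist force passes 120 N, or if a joint passes its speed limit or range.

## Working session

There is one attempt and no reset: what is moved stays moved. The work goes in short steps, Python scripts to look and compute and a tool call to move; the robot and the scene stay as the last step left them, time stands still between calls to the robot, and variables do not carry over. Pictures are saved under pics/ and viewed, at most 10 in all, crops included, and the job is handed in when it is done.

Besides the shell and the picture viewer there is one more tool, called after "Request:" by a JSON object that holds its "api" and its "payload". servo_tool: Moves the arm, as the interface text tells. Its arguments: {"type":"object","properties":{"plan":{"type":"array"},"force":{"type":"number"}},"required":["plan"]}

```bash
ls; mkdir -p pics
cat > h.py <<'E'
from station import *
import numpy as np, cv2
from scipy.spatial.transform import Rotation as R
def save(n,im): cv2.imwrite('pics/'+n,im[:,:,::-1])
def cam(name,s=None):
    c=get_calibration(name);K=np.array(c['intrinsics'])
    if name=='wrist':
        T=np.eye(4);q=s['tcp_rot'];T[:3,:3]=R.from_quat([q[1],q[2],q[3],q[0]]).as_matrix();T[:3,3]=s['eef_pos']
        T=T@np.array(c['tool_from_camera']);return K,c['k1'],T[:3,:3],T[:3,3]
    Rm=R.from_rotvec(np.ravel(c['rvec'])).as_matrix().T
    return K,c['k1'],Rm,-Rm@np.ravel(c['tvec'])
def ray(cm,p):
    K,k1,Rm,t=cm;d=np.array([k1,0,0,0.])
    u=cv2.undistortPoints(np.array([[p]],float),K,d)[0,0]
    v=Rm@np.array([u[0],u[1],1]);return t,v/np.linalg.norm(v)
def onz(cm,p,z):
    o,v=ray(cm,p);return o+v*(z-o[2])/v[2]
def tri(rs):
    A=0;b=0
    for o,v in rs:
        P=np.eye(3)-np.outer(v,v);A=A+P;b=b+P@o
    x=np.linalg.solve(A,b)
    return x,[np.linalg.norm((np.eye(3)-np.outer(v,v))@(x-o)) for o,v in rs]
def proj(cm,X):
    K,k1,Rm,t=cm
    return cv2.projectPoints(np.array([X],float),cv2.Rodrigues(Rm.T)[0],-Rm.T@t,K,np.array([k1,0,0,0.]))[0][0,0]
E
python3 - <<'E'
from h import *
s=sense();print(s['eef_pos'],s['tcp_rot'],s['clock'],s['grip_width'])
a=[camera(n) for n in('side','top','wrist')]
for n in ('side','top'):
    cm=cam(n);print(n,cm[3].round(3),cm[2][:,2].round(2))
    for t in ['console','bay','cover_mid','pad_left','pad_right','mat_top','cutter_box','oil_mid','gauge_block_center']:
        print(t,[(np.round(d['point']).tolist(),round(d['p'],2)) for d in pinpoint(n,t)[:4]])
save('a.png',cv2.resize(np.hstack(a[:2]),(800,300)))
save('side.png',a[0]);save('top.png',a[1]);save('w.png',a[2])
E
```

```text
pics
[0.14044749 0.60850291 0.23044034] [-3.82330451e-05  1.13147247e-01  9.93577894e-01 -8.16994554e-04] 0.0 0.9997552485283573
side [ 0.182 -0.654  0.596] [ 0.36  0.77 -0.54]
console [([276.0, 229.0], 0.77), ([279.0, 194.0], 0.44)]
bay [([276.0, 198.0], 0.76)]
cover_mid [([337.0, 253.0], 0.85), ([283.0, 190.0], 0.63)]
pad_left [([269.0, 199.0], 0.6), ([328.0, 251.0], 0.51)]
pad_right [([347.0, 257.0], 0.43)]
mat_top [([410.0, 310.0], 0.79)]
cutter_box [([316.0, 332.0], 0.91)]
oil_mid [([400.0, 218.0], 0.62)]
gauge_block_center [([172.0, 195.0], 0.81)]
top [0.281 0.084 1.301] [ 0.21  0.   -0.98]
console [([258.0, 218.0], 0.98)]
bay [([263.0, 213.0], 0.53)]
cover_mid [([196.0, 221.0], 0.97), ([263.0, 209.0], 0.96), ([314.0, 192.0], 0.47)]
pad_left [([307.0, 197.0], 0.48), ([189.0, 234.0], 0.41), ([268.0, 221.0], 0.4)]
pad_right [([319.0, 184.0], 0.42), ([196.0, 215.0], 0.4)]
mat_top [([379.0, 176.0], 0.72)]
cutter_box [([371.0, 239.0], 0.85)]
oil_mid [([305.0, 135.0], 0.79)]
gauge_block_center [([186.0, 284.0], 0.7)]
```

View pics/top.png

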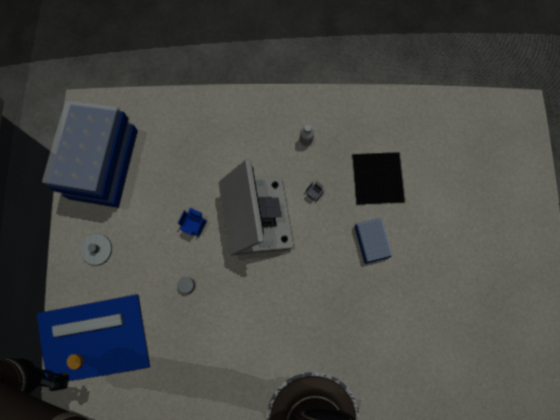

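View pics/side.png

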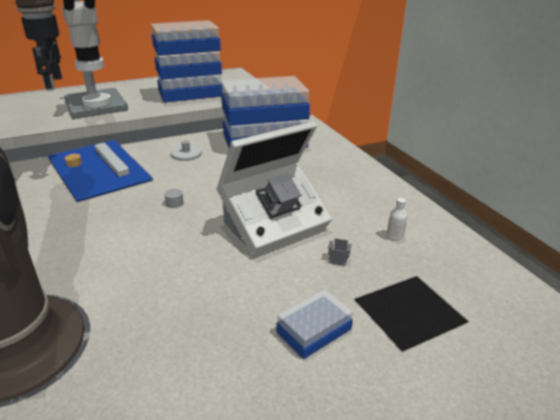

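Run:
```python
from h import *
S=cam('side');T=cam('top')
for n,a,b in [('console',(276,229),(258,218)),('bay',(276,198),(263,213)),('cov',(283,190),(263,209)),('cov2',(337,253),(314,192)),('mat',(410,310),(379,176)),('box',(316,332),(371,239)),('oil',(400,218),(305,135)),('disc',(172,195),(186,284))]:
    x,e=tri([ray(S,a),ray(T,b)]);print(n,x.round(3),np.round(e,3))
print(onz(T,(379,176),.004),onz(T,(196,221),.05))
```

```text
console [ 0.541  0.145 -0.005] [0.002 0.002]
bay [0.534 0.128 0.089] [0. 0.]
cov [0.545 0.126 0.106] [0.005 0.005]
cov2 [ 0.609 -0.011  0.016] [0.001 0.001]
mat [ 0.656 -0.197  0.003] [0.001 0.001]
box [ 0.479 -0.168 -0.005] [0.001 0.001]
oil [0.771 0.01  0.046] [0.007 0.007]
disc [0.353 0.336 0.026] [0.001 0.001]
[ 0.65725696 -0.19755128  0.004     ] [0.52087941 0.30928595 0.05      ]
```

The candidates for the cover in the top view are blue at (193,223), small grey at (314,191) and grey in the bay at (265,209). The blue one is excluded, and the seated grey one is the larger of the other two. I'll confirm it in a wrist crop.

```bash
cat >> h.py <<'E'
def Rt():
    q=sense()['tcp_rot'];return R.from_quat([q[1],q[2],q[3],q[0]]).as_matrix()
def rel(P,Rg):
    s=sense();R0=Rt();d=R0.T@(np.array(P)-s['eef_pos'])/.3
    r=R.from_matrix(R0.T@Rg).as_rotvec()/.5
    print('shift',d.round(4),'turn',r.round(4),'t',round(s['clock'],2))
def bayR(yaw,tilt=np.pi/6):
    cx=np.array([np.cos(yaw),np.sin(yaw),0]);cy=np.array([-cx[1],cx[0],0]);z=np.array([0,0,1.])
    return np.c_[cx*np.cos(tilt)+z*np.sin(tilt),cy,z*np.cos(tilt)-cx*np.sin(tilt)]
def toolR(B): # tool y=-bay y, z=-bay z
    return np.c_[B[:,0],-B[:,1],-B[:,2]]
E
python3 - <<'E'
from h import *
T=cam('top')
# yaw from front edge bottom (z~0.035)
a=onz(T,(283,178),.035);b=onz(T,(294,248),.035);d=(a-b)[:2];print(a,b,np.hypot(*d))
yaw=np.arctan2(d[1],d[0])+np.pi/2;print('yaw',yaw)
for ysw in (0,):
    B=bayR(yaw);Rg=toolR(B);print(B.round(2))
    rel(np.array([.537,.13,.085])+.3*B[:,2],Rg)
    print(Rt().round(2))
E
```

```text
[0.64315649 0.07541864 0.035     ] [0.44931548 0.04722934 0.035     ] 0.19587999592293232
yaw 1.7152088619287105
[[-0.12 -0.99  0.07]
 [ 0.86 -0.14 -0.49]
 [ 0.5   0.    0.87]]
shift [-1.828  -1.7246 -0.3784] turn [-0.6273  0.9174  2.3414] t 1.05
[[-0.97  0.22  0.  ]
 [ 0.22  0.97  0.  ]
 [ 0.    0.   -1.  ]]
```

Request:
{"api": "servo_tool", "payload": {"plan": [[0,0,0,-0.3,0,0,0.1],[0,-0.1,-0.1,-0.5,0,0,0.3],[0,-0.25,-0.25,-0.6,0,0,0.6],[0,-0.4,-0.4,-0.6,0,0,0.8],[0,-0.6,-0.6,-0.6,0,0,1],[0,-0.75,-0.75,-0.6,0,0,1],[0,-0.9,-0.9,-0.6,0,0,1],[0,-1,-1,-0.6,0,0,1],[0,-1,-1,-0.6,0,0,1],[0,-1,-1,-0.6,0,0,1]], "force": 30}}

```text
clock: 2.3
eef_pos: [0.367, 0.2464, 0.4119]
tcp_rot: [0.0, 0.358, 0.934, 0.001]
wrist_force: [0.2, 0.3, -0.0]
grip_width: 0.997
grip_force: 0.0
```

Run:
```python
from h import *
B=bayR(1.715);rel(np.array([.537,.13,.085])+.3*B[:,2],toolR(B));print(sense()['qpos'])
```

```text
shift [-1.0652 -0.2296  0.2233] turn [-0.3606  1.0034  1.3565] t 2.3
[-1.05739192 -0.04147188  0.34550639  1.73061716  0.01396123  1.44858326
  0.12445478]
```

Request:
{"api": "servo_tool", "payload": {"plan": [[0,-0.15,-0.04,0,0,0.1,0.2],[0,-0.3,-0.08,0,0,0.25,0.4],[0,-0.45,-0.12,0,-0.1,0.4,0.6],[0,-0.6,-0.15,0.05,-0.15,0.5,0.8],[0,-0.75,-0.2,0.1,-0.2,0.6,0.95],[0,-0.9,-0.22,0.15,-0.25,0.7,1],[0,-1,-0.23,0.2,-0.3,0.8,1],[0,-1,-0.23,0.2,-0.3,0.8,1],[0,-1,-0.23,0.2,-0.3,0.8,1],[0,-1,-0.23,0.2,-0.3,0.8,1]]}}

```text
clock: 3.55
eef_pos: [0.5436, 0.0, 0.3522]
tcp_rot: [-0.157, 0.565, 0.798, 0.139]
wrist_force: [-0.1, 0.9, -0.0]
grip_width: 1.001
grip_force: 0.0
```

Run:
```python
from h import *
B=bayR(1.715);rel(np.array([.537,.13,.085])+.3*B[:,2],toolR(B));print(sense()['qpos'])
s=sense();im=camera('wrist');cm=cam('wrist',s)
np.savez('v1.npz',p=s['eef_pos'],r=s['tcp_rot'])
for t in ['bay','cover_mid','pad_left','pad_right','button_top','console']:
    print(t,[(np.round(d['point'],1).tolist(),round(d['p'],2)) for d in pinpoint('wrist',t)[:4]])
save('w1.png',im)
```

```text
shift [-0.0785  0.0261 -0.0068] turn [-0.0899  0.1965  0.3714] t 3.55
[-0.41970033  0.35333073  0.78605296  1.58666455 -0.5936733   1.56893212
  0.78709327]
bay []
cover_mid [([326.0, 52.5], 0.95), ([307.9, 290.1], 0.91), ([297.6, 168.6], 0.74)]
pad_left [([309.2, 39.2], 0.57), ([298.9, 274.3], 0.49), ([270.2, 163.4], 0.43)]
pad_right [([339.4, 65.8], 0.54), ([318.0, 304.8], 0.48), ([319.7, 174.0], 0.44)]
button_top []
console []
```

View pics/w1.png

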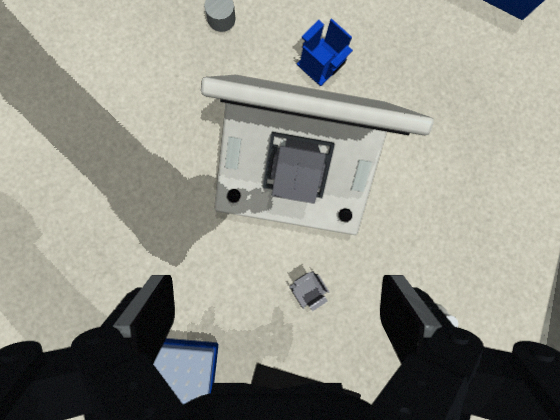

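In this view the blue cover is at (325,50) and the small grey one at (308,290). The larger grey cover in the bay, at (298,168), is the target. I'll align and look again from closer.

Request:
{"api": "servo_tool", "payload": {"plan": [[0,-0.08,0.03,0,-0.09,0.2,0.2],[0,-0.08,0.03,0,-0.09,0.2,0.37],[0,-0.08,0.03,0.1,-0.09,0.2,0.37],[0,-0.08,0.03,0.2,-0.09,0.2,0.37],[0,-0.08,0.03,0.25,-0.09,0.2,0.37],[0,-0.08,0.03,0.25,-0.09,0.2,0.37],[0,-0.08,0.03,0.25,-0.09,0.2,0.37],[0,-0.08,0.03,0.25,-0.09,0.2,0.37],[0,-0.08,0.03,0.25,-0.09,0.2,0.37],[0,-0.08,0.03,0.25,-0.09,0.2,0.37]]}}

```text
clock: 5.15
eef_pos: [0.5527, 0.0104, 0.2737]
tcp_rot: [-0.196, 0.633, 0.73, 0.17]
wrist_force: [0.8, -0.7, -0.8]
grip_width: 0.998
grip_force: 0.0
```

Run:
```python
from h import *
print(np.array(get_calibration('wrist')['tool_from_camera']).round(3))
s=sense();im=camera('wrist');cm=cam('wrist',s)
v=np.load('v1.npz');c1=cam('wrist',dict(eef_pos=v['p'],tcp_rot=v['r']))
D={}
for t in ['bay','cover_mid','pad_left','pad_right','console','mat_top']:
    D[t]=[(np.round(d['point'],1).tolist(),round(d['p'],2)) for d in pinpoint('wrist',t)[:4]];print(t,D[t])
S=cam('side');T=cam('top')
print(tri([ray(c1,(297.6,168.6)),ray(S,(283,190)),ray(T,(263,209))]))
print('pads v1',)
for t,p1 in [('cover_mid',(297.6,168.6)),('pad_left',(270.2,163.4)),('pad_right',(319.7,174))]:
    for q,_ in D[t]: x,e=tri([ray(c1,p1),ray(cm,q)]);print(t,q,x.round(4),np.round(e,4))
print(s['eef_pos'],Rt().round(3),s['qpos'])
save('w2.png',im)
```

```text
[[ 0.    -0.958 -0.288  0.074]
 [ 1.     0.    -0.    -0.   ]
 [ 0.    -0.288  0.958 -0.142]
 [ 0.     0.     0.     1.   ]]
bay []
cover_mid [([280.6, 173.9], 0.84), ([288.0, 51.8], 0.81), ([324.4, 319.0], 0.58)]
pad_left [([269.9, 39.8], 0.9), ([311.8, 300.1], 0.72), ([251.6, 175.3], 0.67)]
pad_right [([313.3, 177.2], 0.69), ([307.9, 58.0], 0.58), ([338.4, 332.8], 0.51)]
console []
mat_top []
(array([0.5424816 , 0.12357773, 0.10779154]), [np.float64(0.003918794261628502), np.float64(0.005867203092422369), np.float64(0.004489713646614801)])
pads v1
cover_mid [280.6, 173.9] [0.5394 0.1266 0.0898] [0.0001 0.0001]
cover_mid [288.0, 51.8] [0.5424 0.0465 0.3758] [0.007 0.007]
cover_mid [324.4, 319.0] [0.5374 0.005  0.5226] [0.0043 0.0043]
pad_left [269.9, 39.8] [0.5357 0.0428 0.3834] [0.0109 0.0109]
pad_left [311.8, 300.1] [5.394e-01 1.000e-04 5.436e-01] [0.0043 0.0043]
pad_left [251.6, 175.3] [0.5039 0.1332 0.0509] [0.0016 0.0016]
pad_right [313.3, 177.2] [0.5735 0.1432 0.0451] [0.0026 0.0026]
pad_right [307.9, 58.0] [0.5489 0.0475 0.3739] [0.0043 0.0043]
pad_right [338.4, 332.8] [0.5367 0.0076 0.5111] [0.0032 0.0032]
[0.5527375  0.01035616 0.27371166] [[-0.122  0.99  -0.072]
 [ 0.857  0.142  0.496]
 [ 0.501 -0.001 -0.865]] [-0.36483139  0.4526478   0.78201607  1.70220552 -0.75599727  1.48065749
  0.76870615]
```

View pics/w2.png

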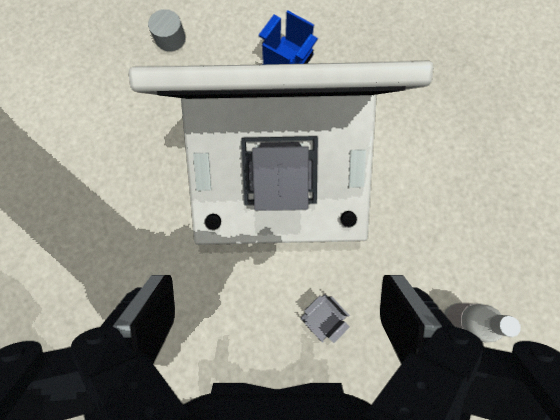

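Run:
```python
from h import *
from scipy.optimize import least_squares
s=sense();c2=cam('wrist',s);v=np.load('v1.npz');c1=cam('wrist',dict(eef_pos=v['p'],tcp_rot=v['r']))
S=cam('side');T=cam('top')
O=[(c2,(195,243),(-85,100,0)),(c2,(368,240),(-85,-100,0)),(c2,(242,137),(35.5,39,12.5)),(c2,(318,137),(35.5,-39,12.5)),
(c2,(252,210),(-30,26,53)),(c2,(309,210),(-30,-26,53)),(c2,(280.6,173.9),(0,0,27)),
(c1,(217,212),(-85,100,0)),(c1,(357,234),(-85,-100,0)),(c1,(297.6,168.6),(0,0,27)),
(S,(283,190),(0,0,27)),(T,(263,209),(0,0,27)),(T,(283,178),(-85,-100,0)),(T,(294,248),(-85,100,0))]
def f(p,raw=0):
    B=bayR(p[3]);return np.concatenate([proj(c,p[:3]+B@np.array(x)/1e3)-np.array(q) for c,q,x in O])
r=least_squares(f,[.54,.13,.077,1.715],loss='soft_l1',f_scale=2)
print(r.x.round(4));print(f(r.x).reshape(-1,2).round(1).tolist())
p=r.x;B=bayR(p[3]);np.save('bay.npy',p);print('origin of console z check',p[2])
im=cv2.imread('pics/w2.png')[:,:,::-1].copy()
for x in [(30,26,53),(30,-26,53),(-30,26,53),(-30,-26,53),(35.5,39,12.5),(35.5,-39,12.5),(-35.5,39,12.5),(-35.5,-39,12.5),(-85,100,0),(-85,-100,0),(0,31,27),(0,-31,27)]:
    u=proj(c2,p[:3]+B@np.array(x)/1e3);im[int(round(u[1])),int(round(u[0]))]=(255,0,0)
save('c2.png',cv2.resize(im[90:260,170:390],None,fx=3.5,fy=3.5,interpolation=cv2.INTER_NEAREST))
rel(p[:3]+B@[0,0,.1],toolR(B))
```

```text
[0.5376 0.1375 0.0744 1.7328]
[[-0.6, 1.5], [0.3, 1.0], [-0.3, 0.3], [0.3, -1.1], [2.7, -0.1], [-0.3, -1.2], [0.2, -0.2], [-2.9, -1.4], [0.4, 1.5], [0.4, 0.2], [-4.1, 4.7], [1.4, 1.0], [-2.0, -1.4], [-0.6, -0.4]]
origin of console z check 0.07439697441772503
shift [0.0365 0.0142 0.4543] turn [ 0.0176 -0.0025 -0.0358] t 5.5
```

View pics/c2.png

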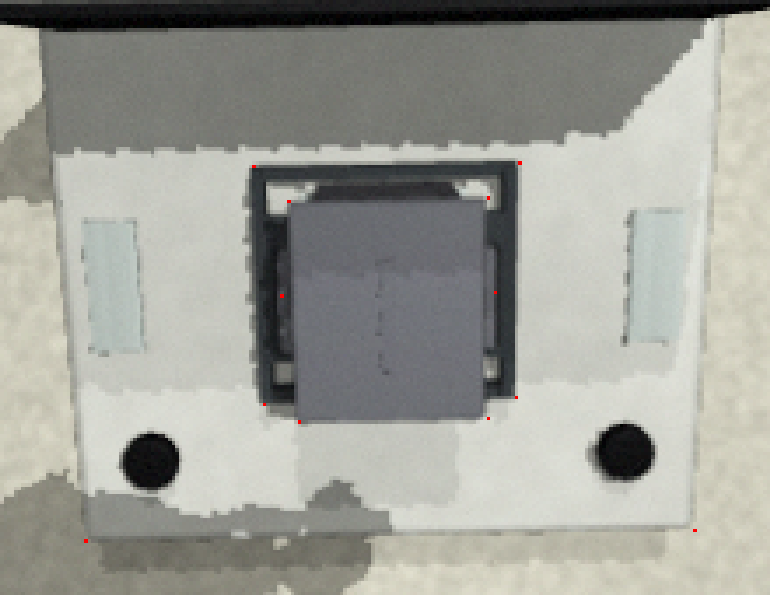

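The overlay fits well. Rim, cover and face corners agree to about 1 px, and the cover fills 52 x 60 mm, so it's the right one. Next I descend square to the face.

Request:
{"api": "servo_tool", "payload": {"plan": [[0,0.037,0.012,0.15,0.018,0,-0.036],[0,0.037,0.012,0.3,0.018,0,-0.036],[0,0.037,0.012,0.45,0.018,0,-0.036],[0,0.037,0.012,0.55,0.018,0,-0.036],[0,0.037,0.012,0.63,0.018,0,-0.036],[0,0.037,0.012,0.69,0.018,0,-0.036],[0,0.037,0.012,0.72,0.018,0,-0.036],[0,0.037,0.012,0.741,0.018,0,-0.036],[0,0.037,0.012,0.741,0.018,0,-0.036],[0,0.037,0.012,0.741,0.018,0,-0.036]]}}

```text
clock: 6.75
eef_pos: [0.5393, 0.1303, 0.0872]
tcp_rot: [-0.197, 0.626, 0.736, 0.168]
wrist_force: [0.4, 0.3, -0.4]
grip_width: 0.998
grip_force: 0.0
```

Run:
```python
from h import *
p=np.load('bay.npy');B=bayR(p[3]);s=sense();print('in bay',(B.T@(s['eef_pos']-p[:3])).round(4),s['wrist_force'])
rel(p[:3]+B@[0,0,.013],toolR(B))
s=sense();im=camera('wrist');c=cam('wrist',s)
for t in ['cover_mid','pad_left','pad_right']:
    print(t,[(np.round(d['point'],1).tolist(),round(d['p'],2)) for d in pinpoint('wrist',t)[:4]])
for x in [(30,26,53),(30,-26,53),(-30,26,53),(-30,-26,53),(35.5,39,12.5),(35.5,-39,12.5),(0,31,27),(0,-31,27),(0,0,27)]:
    u=proj(c,p[:3]+B@np.array(x)/1e3);print(x,u.round(1))
    if 0<u[1]<419 and 0<u[0]<559: im[int(u[1])-1:int(u[1])+2,int(u[0])-1:int(u[0])+2]=(255,0,0)
save('w3.png',im)
```

```text
in bay [ 0.0001 -0.0005  0.0147] [ 0.42982653  0.33077762 -0.41316643]
shift [-0.0002 -0.0017  0.0058] turn [ 0.002  -0.0021  0.0001] t 6.75
cover_mid [([275.2, 297.2], 0.82)]
pad_left [([198.9, 302.5], 0.55)]
pad_right [([348.0, 298.8], 0.52)]
(30, 26, 53) [194.6 252.1]
(30, -26, 53) [358.1 252.1]
(-30, 26, 53) [205.1 405. ]
(-30, -26, 53) [347.7 404.9]
(35.5, 39, 12.5) [184.4 202.8]
(35.5, -39, 12.5) [368.4 202.8]
(0, 31, 27) [201.4 295. ]
(0, -31, 27) [351.5 294.9]
(0, 0, 27) [276.4 294.8]
```

View pics/w3.png

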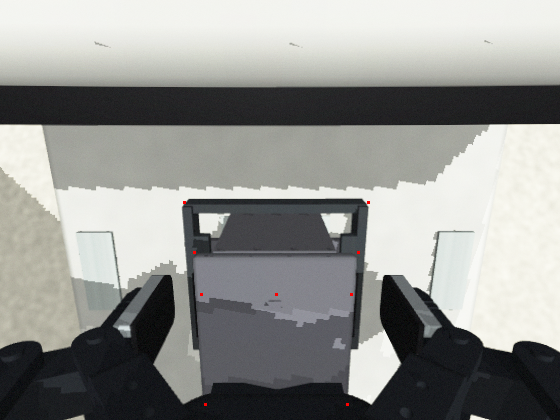

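The gripper is centred to about 1 mm. I'll go 2 mm deeper and squeeze.

Request:
{"api": "servo_tool", "payload": {"plan": [[0,0,-0.002,0.007,0,0,0],[0.2,0,-0.002,0.007,0,0,0],[0.4,0,-0.002,0.007,0,0,0],[1,0,-0.002,0.007,0,0,0],[1,0,-0.002,0.007,0,0,0],[1,0,-0.002,0.007,0,0,0],[1,0,-0.002,0.007,0,0,0],[1,0,-0.002,0.007,0,0,0],[1,0,-0.002,0.007,0,0,0],[1,0,-0.002,0.007,0,0,0]], "force": 32}}

```text
clock: 8.2
eef_pos: [0.5382, 0.1312, 0.0856]
tcp_rot: [-0.198, 0.625, 0.736, 0.168]
wrist_force: [-2.3, -3.1, 7.6]
grip_width: 0.619
grip_force: 32.4
```

Request:
{"api": "servo_tool", "payload": {"plan": [[1,0,0,-0.02,0,0,0],[1,0,0,-0.04,0,0,0],[1,0,0,-0.06,0,0,0],[1,0,0,-0.09,0,0,0],[1,0,0,-0.14,0,0,0],[1,0,0,-0.22,0,0,0],[1,0,0,-0.32,0,0,0],[1,0,0,-0.42,0,0,0],[1,0,0,-0.5,0,0,0],[1,0,0,-0.5,0,0,0]]}}

```text
clock: 9.45
eef_pos: [0.5513, 0.0559, 0.2165]
tcp_rot: [-0.196, 0.626, 0.736, 0.169]
wrist_force: [0.3, 0.2, -1.1]
grip_width: 0.617
grip_force: 33.7
```

Run:
```python
from h import *
s=sense();im=camera('wrist');c=cam('wrist',s)
print(Rt().round(3),s['qpos'])
save('w4.png',np.hstack([im,camera('side')])[:, :])
cv2.imwrite('pics/w4.png',cv2.resize(cv2.imread('pics/w4.png'),(800,300)))
p=np.load('bay.npy');yaw=p[3]
B=bayR(yaw,0);s=sense()
rel([.657,-.197,.15],toolR(B))
```

```text
[[-0.14   0.987 -0.079]
 [ 0.854  0.161  0.495]
 [ 0.501  0.001 -0.866]] [-0.39344553  0.48147584  0.70510351  1.78848783 -0.79806158  1.34617657
  0.78674354]
shift [-0.8827  0.215  -0.2632] turn [-3.0000e-04 -1.0504e+00  2.0000e-04] t 9.55
```

View pics/w4.png

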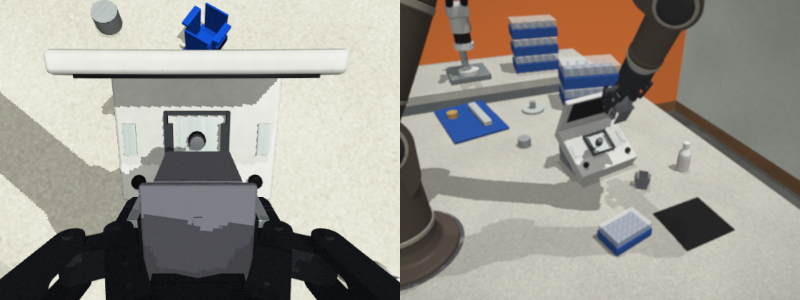

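The cover is off and in the grip, and the button shows at about (276,197) in wrist pixels. Next I carry it to the mat and turn it upright.

Request:
{"api": "servo_tool", "payload": {"plan": [[1,-0.1,0.02,-0.08,0,0,0],[1,-0.2,0.05,-0.15,0,-0.1,0],[1,-0.35,0.08,-0.2,0,-0.3,0],[1,-0.5,0.12,-0.24,0,-0.5,0],[1,-0.65,0.16,-0.26,0,-0.7,0],[1,-0.78,0.19,-0.263,0,-0.9,0],[1,-0.85,0.21,-0.263,0,-1,0],[1,-0.883,0.215,-0.263,0,-1,0],[1,-0.883,0.215,-0.263,0,-1,0],[1,-0.883,0.215,-0.263,0,-1,0]]}}

```text
clock: 10.8
eef_pos: [0.657, -0.1972, 0.1504]
tcp_rot: [-0.01, 0.648, 0.762, 0.008]
wrist_force: [0.5, 0.0, -0.4]
grip_width: 0.613
grip_force: 33.9
```

Run:
```python
from h import *
p=np.load('bay.npy');B=bayR(p[3],0);rel([.657,-.197,.018],toolR(B))
s=sense();print(s['eef_pos'],s['grip_width'],s['qpos'])
save('s5.png',camera('side'));camera('top')
for n in('side','top'):
  for t in('mat_top','cover_mid'):print(n,t,[(np.round(d['point'],1).tolist(),round(d['p'],2)) for d in pinpoint(n,t)[:4]])
```

```text
shift [-1.080e-02 -1.000e-04  4.413e-01] turn [ 0.0003 -0.0517 -0.0006] t 10.8
[ 0.65704891 -0.19717253  0.1504223 ] 0.6130841154658783 [-0.27730815  0.724872    0.83896479  1.54574986 -0.59484763  1.15211219
  0.8558385 ]
side mat_top [([409.5, 312.7], 0.72)]
side cover_mid [([337.9, 251.4], 0.71), ([431.2, 233.6], 0.56), ([397.8, 221.0], 0.45)]
top mat_top []
top cover_mid [([197.3, 223.1], 0.73), ([316.6, 193.7], 0.7)]
```

View pics/s5.png

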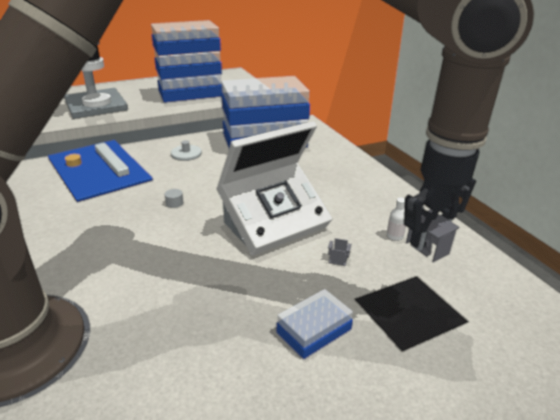

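The cover hangs upright above the mat at (440,240). I'm lowering it now.

Request:
{"api": "servo_tool", "payload": {"plan": [[1,-0.003,0,0.1,0,-0.052,0],[1,-0.006,0,0.2,0,-0.052,0],[1,-0.011,0,0.3,0,-0.052,0],[1,-0.011,0,0.36,0,-0.052,0],[1,-0.011,0,0.4,0,-0.052,0],[1,-0.011,0,0.42,0,-0.052,0],[1,-0.011,0,0.435,0,-0.052,0],[1,-0.011,0,0.442,0,-0.052,0],[1,-0.011,0,0.442,0,-0.052,0],[1,-0.011,0,0.442,0,-0.052,0]]}}

```text
clock: 12.35
eef_pos: [0.6575, -0.1973, 0.0179]
tcp_rot: [0.001, 0.647, 0.762, -0.0]
wrist_force: [0.0, -0.1, -1.0]
grip_width: 0.613
grip_force: 33.9
```

Request:
{"api": "servo_tool", "payload": {"plan": [[1,0,0,0.002,0,0,0],[1,0,0,0.004,0,0,0],[1,0,0,0.006,0,0,0],[1,0,0,0.008,0,0,0],[1,0,0,0.008,0,0,0],[1,0,0,0.008,0,0,0],[1,0,0,0.008,0,0,0],[1,0,0,0.008,0,0,0],[1,0,0,0.008,0,0,0],[1,0,0,0.008,0,0,0]]}}

```text
clock: 13.6
eef_pos: [0.6573, -0.1973, 0.0152]
tcp_rot: [0.0, 0.648, 0.762, -0.0]
wrist_force: [-0.2, 0.5, -1.5]
grip_width: 0.613
grip_force: 33.9
```

Request:
{"api": "servo_tool", "payload": {"plan": [[1,0,0,0.002,0,0,0],[1,0,0,0.004,0,0,0],[1,0,0,0.006,0,0,0],[1,0,0,0.007,0,0,0],[1,0,0,0.007,0,0,0],[1,0,0,0.007,0,0,0],[1,0,0,0.007,0,0,0],[1,0,0,0.007,0,0,0],[1,0,0,0.007,0,0,0],[1,0,0,0.007,0,0,0]]}}

```text
clock: 14.85
eef_pos: [0.6573, -0.1974, 0.0136]
tcp_rot: [0.0, 0.648, 0.762, -0.0]
wrist_force: [-2.9, 0.6, 4.9]
grip_width: 0.615
grip_force: 34.2
```

There's 5 N of contact, so the cover is standing. I'll open and back off straight up.

Request:
{"api": "servo_tool", "payload": {"plan": [[0.3,0,0,0,0,0,0],[0.15,0,0,0,0,0,0],[0,0,0,0,0,0,0],[0,0,0,0,0,0,0],[0,0,0,-0.03,0,0,0],[0,0,0,-0.08,0,0,0],[0,0,0,-0.18,0,0,0],[0,0,0,-0.33,0,0,0],[0,0,0,-0.5,0,0,0],[0,0,0,-0.6,0,0,0]]}}

```text
clock: 16.1
eef_pos: [0.6579, -0.198, 0.1974]
tcp_rot: [0.002, 0.648, 0.762, 0.0]
wrist_force: [0.3, -0.0, -0.4]
grip_width: 0.998
grip_force: 0.0
```

Run:
```python
from h import *
p=np.load('bay.npy');B=bayR(p[3])
rel(p[:3]+B@[0,0,.15],toolR(B))
s=sense();im=camera('wrist');sd=camera('side')
print(s['eef_pos'])
save('t6.png',cv2.resize(np.hstack([im,sd]),(800,300)))
```

```text
shift [ 0.918  -0.2156 -0.0265] turn [0.0073 1.053  0.0011] t 16.1
[ 0.65787849 -0.19796618  0.19736265]
```

View pics/t6.png

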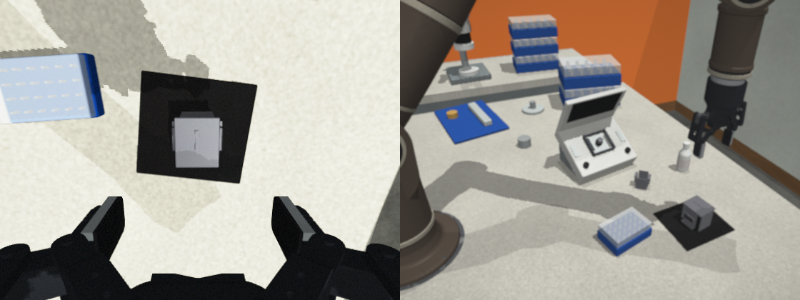

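The cover stands upright mid-mat, at (197,140) in the left half of the picture. Next I shut the fingers and go above the button.

Request:
{"api": "servo_tool", "payload": {"plan": [[0.5,0.1,-0.03,-0.1,0,0.35,0],[1,0.2,-0.06,-0.2,0,0.7,0],[1,0.35,-0.1,-0.25,0,1,0],[1,0.5,-0.13,-0.25,0,1,0],[1,0.65,-0.16,-0.2,0,1,0],[1,0.8,-0.19,-0.12,0,1,0],[1,0.9,-0.215,-0.06,0,1,0],[1,0.918,-0.215,-0.03,0,1,0],[1,0.918,-0.215,-0.03,0,1,0],[1,0.918,-0.215,-0.03,0,1,0]]}}

```text
clock: 17.45
eef_pos: [0.5499, 0.0627, 0.2023]
tcp_rot: [-0.187, 0.628, 0.738, 0.16]
wrist_force: [0.0, 0.1, -0.7]
grip_width: -0.0
grip_force: 0.0
```

Run:
```python
from h import *
p=np.load('bay.npy');B=bayR(p[3])
s=sense();im=camera('wrist');c=cam('wrist',s)
print('tcp in bay',(B.T@(s['eef_pos']-p[:3])).round(4),s['grip_width'])
print([(np.round(d['point'],1),round(d['p'],2)) for d in pinpoint('wrist','button_top')[:3]],proj(c,p[:3]+B@[0,0,.022]))
rel(p[:3]+B@[0,0,.030],toolR(B))
save('w7.png',im)
```

```text
tcp in bay [-1.700e-03 -1.000e-04  1.486e-01] -4.4649370135380996e-05
[(array([273.3, 198.9]), 0.9)] [276.90392398 199.77814483]
shift [ 0.0153 -0.0008  0.3948] turn [ 0.0033  0.0512 -0.0021] t 17.55
```

View pics/w7.png

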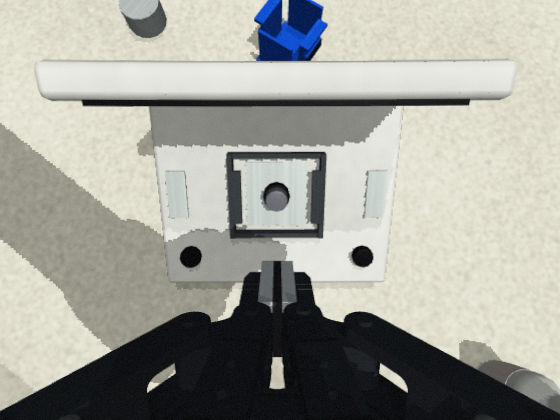

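Request:
{"api": "servo_tool", "payload": {"plan": [[1,0.015,0,0.1,0.003,0.051,0],[1,0.015,0,0.2,0.003,0.051,0],[1,0.015,0,0.3,0.003,0.051,0],[1,0.015,0,0.36,0.003,0.051,0],[1,0.015,0,0.395,0.003,0.051,0],[1,0.015,0,0.41,0.003,0.051,0],[1,0.015,0,0.425,0.003,0.051,0],[1,0.015,0,0.438,0.003,0.051,0],[1,0.015,0,0.438,0.003,0.051,0],[1,0.015,0,0.438,0.003,0.051,0]]}}

```text
clock: 18.8
eef_pos: [0.539, 0.1286, 0.0913]
tcp_rot: [-0.198, 0.625, 0.736, 0.169]
wrist_force: [-7.3, -8.9, 22.4]
grip_width: -0.003
grip_force: 11.8
```

Run:
```python
from h import *
p=np.load('bay.npy');B=bayR(p[3]);s=sense()
print('tcp in bay',(B.T@(s['eef_pos']-p[:3])).round(4),B.T@s['wrist_force'])
```

```text
tcp in bay [0.0007 0.0001 0.0192] [ 4.60568047  8.69272418 23.22536015]
```

The force of 23 N is far above the 5 N spring, so the button looks bottomed. I'll check the travel by backing off 4 mm and reading the spring force.

Request:
{"api": "servo_tool", "payload": {"plan": [[1,0,0,0.003,0,0,0],[1,0,0,0.003,0,0,0],[1,0,0,-0.005,0,0,0],[1,0,0,-0.01,0,0,0],[1,0,0,-0.015,0,0,0],[1,0,0,-0.015,0,0,0],[1,0,0,-0.015,0,0,0],[1,0,0,-0.015,0,0,0],[1,0,0,-0.015,0,0,0],[1,0,0,-0.015,0,0,0]]}}

```text
clock: 20.05
eef_pos: [0.5389, 0.128, 0.0924]
tcp_rot: [-0.198, 0.625, 0.736, 0.167]
wrist_force: [0.3, -1.5, 3.5]
grip_width: -0.001
grip_force: 2.2
```

Run:
```python
from h import *
p=np.load('bay.npy');B=bayR(p[3]);s=sense()
print('tcp in bay',(B.T@(s['eef_pos']-p[:3])).round(4),B.T@s['wrist_force'])
```

```text
tcp in bay [0.0007 0.0002 0.0204] [ 0.44662439 -0.02933908  3.83478586]
```

At 1.2 mm above the stop it reads 3.8 N of spring force, so the button was fully in. Now I retreat.

Request:
{"api": "servo_tool", "payload": {"plan": [[1,0,0,-0.02,0,0,0],[1,0,0,-0.06,0,0,0],[1,0,0,-0.15,0,0,0],[1,0,0,-0.25,0,0,0],[1,0,0,-0.35,0,0,0],[1,0,0,-0.45,0,0,0],[1,0,0,-0.5,0,0,0],[1,0,0,-0.5,0,0,0],[1,0,0,-0.5,0,0,0],[1,0,0,-0.5,0,0,0]]}}

```text
clock: 21.3
eef_pos: [0.5505, 0.0547, 0.2213]
tcp_rot: [-0.199, 0.625, 0.736, 0.167]
wrist_force: [-1.0, -0.4, 0.8]
grip_width: 0.001
grip_force: 0.0
```

Run:
```python
from h import *
s=sense();camera('side');camera('wrist');S=cam('side')
for t in ['cover_mid','mat_top','cutter_box','oil_mid','gauge_block_center']: print(t,[(np.round(d['point']).tolist(),round(d['p'],2)) for d in pinpoint('side',t)[:4]])
c=cam('wrist',s);p=np.load('bay.npy');B=bayR(p[3])
print([d['point'] for d in pinpoint('wrist','button_top')[:1]],proj(c,p[:3]+B@[0,0,.024]),proj(c,p[:3]+B@[0,0,.018]),proj(S,[.657,-.197,.031]))
```

```text
cover_mid [([417.0, 299.0], 0.78), ([338.0, 252.0], 0.74)]
mat_top [([412.0, 308.0], 0.64)]
cutter_box [([313.0, 330.0], 0.6), ([411.0, 310.0], 0.21)]
oil_mid [([402.0, 218.0], 0.82)]
gauge_block_center [([172.0, 196.0], 0.78), ([412.0, 308.0], 0.74)]
[[275.1, 201.3]] [278.65101793 201.24035117] [278.64239124 199.48834469] [413.31881236 298.36091833]
```

The cover is on the mat, the bystanders haven't moved and the button is out. I'm handing in.

```bash
python3 -c "
from station import *
print(sign_off())"
```

```text
the job is handed in; nothing more can be done
None
```

The cover is off and standing upright in the middle of the mat, the reset button was pressed fully in and came back out, the cutter box, oil bottle and gauge disc are where they were, and the job is handed in at about 21 s; no verdict came back.

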